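# Change the sample slides and send the carrier under the imaging hood

## Task

Push the carrier by its red tab from its park station on to the loading station, move every spent (orange) slide from it into the yellow tray, and lay every fresh (turquoise) slide flat in a pocket of its own. Then push the loaded carrier on to the imaging station under the hood so that it clicks in, and only then push the blue hood door shut until it catches. Leave the other things on the bench where they are.

Things in the scene. Friction and masses are not known exactly. Their poses are not given: they have to be found in the camera images.
- unit: Imaging unit, fixed: aluminium rail (70 wide, 590 long, 10 high) along its y axis, with a white hood with a clear roof at the +y end. Origin: rail centreline, bench height, plane of the hood's entry; +y into the hood, +x away from the robot. Hood: y 0 to 164, x -50 to 50, z to 84; camera head on it (y 110 to 160) to z 124. Marks by the tab's places: grey park, yellow loading, green imaging.
- carrier (a joint): Travel in m of the white carrier along the rail (+ towards the hood): 0 at the park station (its start), 0.050 at loading (just outside the hood), 0.291 at imaging (under the hood, tab outside). A spring ball detent at each station draws it in from about 4 mm either side and holds it; leaving takes about 6 N, sliding between 1.5 N. Limits -0.006, 0.303. Mass 0.35 to 0.7 kg.
- tab (a point): Centre of the top edge of the red upright tab of the carrier, by which it is pushed: 32 wide (unit x), 8 thick (unit y), from 24 to 64 above the bench, so this point is 64 high; both faces are free. It stands 179 behind (-y of) the middle of the row of pockets, on a tongue 36 wide whose top is 24 high. Axes as the unit's.
- door_hinge (a point): Point on the vertical hinge axis of the blue door, 82 above the bench, at the far (+x) corner of the hood's entry. Its x axis points from the hinge along the panel to its free edge; its +y is the outer face (the side to push on to shut it). The panel is 91 long, 6 thick, and reaches from 36 to 82 above the bench, so it closes above the carrier's tongue.
- door_tip (a point): Point at the free edge of the door, 92 from the hinge axis, 82 above the bench. A small yellow cap marks the panel's top near there.
- door (a joint): Angle in rad of the door: 0 shut against the hood's entry and held by its ball catch, 1.57 when it points back along the rail, and more as it swings on away from the robot; it starts at 1.8 to 2.1. It swings easily and stays where it is left. The catch is met at about 0.12 and takes about 3 N at the free edge to pass; past it, the door is held within 0.03.
- tray: Loose yellow tray for the spent slides, 110 (x) by 160 (y), 18 high, walls and floor 4 thick (0.35 kg). Origin: centre of its underside.
- pocket1 (a point): Centre of the floor of pocket 1 of the carrier's three in a row (1 nearest the tab, 3 nearest the hood, 48 apart). Floor 24 above the bench, pocket 44 by 44, blue ribs 4 high; at its x sides the ribs leave a gap 30 wide for fingertips. The plate is 64 wide (x). Axes as the unit's.
- pocket2 (a point): Centre of the floor of pocket 2 of the carrier's three in a row (1 nearest the tab, 3 nearest the hood, 48 apart). Floor 24 above the bench, pocket 44 by 44, blue ribs 4 high; at its x sides the ribs leave a gap 30 wide for fingertips. The plate is 64 wide (x). Axes as the unit's.
- pocket3 (a point): Centre of the floor of pocket 3 of the carrier's three in a row (1 nearest the tab, 3 nearest the hood, 48 apart). Floor 24 above the bench, pocket 44 by 44, blue ribs 4 high; at its x sides the ribs leave a gap 30 wide for fingertips. The plate is 64 wide (x). Axes as the unit's.
- fresh1: A fresh sample slide: square turquoise plastic mount 36 by 36, 8 thick, with a round white filter in it on both faces, lying on the bench (20 g). Origin: its centre; x and y along its sides, z across its thickness. Two or three of the four are present.
- fresh2: A fresh sample slide: square turquoise plastic mount 36 by 36, 8 thick, with a round white filter in it on both faces, lying on the bench (20 g). Origin: its centre; x and y along its sides, z across its thickness. Two or three of the four are present.
- fresh3: A fresh sample slide: square turquoise plastic mount 36 by 36, 8 thick, with a round white filter in it on both faces, lying on the bench (20 g). Origin: its centre; x and y along its sides, z across its thickness. Two or three of the four are present.
- fresh4: A fresh sample slide: square turquoise plastic mount 36 by 36, 8 thick, with a round white filter in it on both faces, lying on the bench (20 g). Origin: its centre; x and y along its sides, z across its thickness. Two or three of the four are present.
- spent1: A spent sample slide: square orange plastic mount 36 by 36, 8 thick, with a round dark brown filter, lying in a pocket of the carrier at the start, its upper half standing above the ribs (20 g). Origin: its centre; x and y along its sides, z across its thickness. Two or all of the three are present.
- spent2: A spent sample slide: square orange plastic mount 36 by 36, 8 thick, with a round dark brown filter, lying in a pocket of the carrier at the start, its upper half standing above the ribs (20 g). Origin: its centre; x and y along its sides, z across its thickness. Two or all of the three are present.
- spent3: A spent sample slide: square orange plastic mount 36 by 36, 8 thick, with a round dark brown filter, lying in a pocket of the carrier at the start, its upper half standing above the ribs (20 g). Origin: its centre; x and y along its sides, z across its thickness. Two or all of the three are present.
- pen: Bystander: blue pen 120 long, 12 thick, lying on the left; origin: middle of its underside.
- jar: Bystander: small jar, 40 across, 50 high; origin: centre of its base.
- reagent: Bystander: white reagent bottle, 70 across, 160 high; origin: centre of its base.
- beaker: Bystander: empty glass beaker, 84 across, 110 high, beyond the rail; origin: centre of its base.
- dropper: Bystander: brown dropper bottle, 32 across, 70 high, beyond the rail; origin: centre of its base.
- timer: Bystander: white timer, 50 by 70, 22 high, beyond the rail; origin: centre of its base.

How it is judged (in metres and radians):
On the way, in this order (a step that is already met when the one before it is completed fails the run):
1. the carrier stands at the loading station (value of joint carrier between 0.046 and 0.054 m and velocity of joint carrier between -0.02 and 0.02 m/s), for 0.2 s.
2. with the carrier still at the loading station, every spent slide is in the tray and every fresh slide lies flat in a pocket (all of step 1 and (angle between fresh1's own z axis and vertical below 0.12 rad or angle between fresh1's own z axis and vertical above 3.02 rad) and ((horizontal distance between fresh1 and pocket1 below 0.008 m and z of fresh1 in the frame of pocket1 between 0.001 and 0.0065 m) or (horizontal distance between fresh1 and pocket2 below 0.008 m and z of fresh1 in the frame of pocket2 between 0.001 and 0.0065 m) or (horizontal distance between fresh1 and pocket3 below 0.008 m and z of fresh1 in the frame of pocket3 between 0.001 and 0.0065 m)) and (angle between fresh2's own z axis and vertical below 0.12 rad or angle between fresh2's own z axis and vertical above 3.02 rad) and ((horizontal distance between fresh2 and pocket1 below 0.008 m and z of fresh2 in the frame of pocket1 between 0.001 and 0.0065 m) or (horizontal distance between fresh2 and pocket2 below 0.008 m and z of fresh2 in the frame of pocket2 between 0.001 and 0.0065 m) or (horizontal distance between fresh2 and pocket3 below 0.008 m and z of fresh2 in the frame of pocket3 between 0.001 and 0.0065 m)) and (angle between fresh3's own z axis and vertical below 0.12 rad or angle between fresh3's own z axis and vertical above 3.02 rad) and ((horizontal distance between fresh3 and pocket1 below 0.008 m and z of fresh3 in the frame of pocket1 between 0.001 and 0.0065 m) or (horizontal distance between fresh3 and pocket2 below 0.008 m and z of fresh3 in the frame of pocket2 between 0.001 and 0.0065 m) or (horizontal distance between fresh3 and pocket3 below 0.008 m and z of fresh3 in the frame of pocket3 between 0.001 and 0.0065 m)) and (angle between fresh4's own z axis and vertical below 0.12 rad or angle between fresh4's own z axis and vertical above 3.02 rad) and ((horizontal distance between fresh4 and pocket1 below 0.008 m and z of fresh4 in the frame of pocket1 between 0.001 and 0.0065 m) or (horizontal distance between fresh4 and pocket2 below 0.008 m and z of fresh4 in the frame of pocket2 between 0.001 and 0.0065 m) or (horizontal distance between fresh4 and pocket3 below 0.008 m and z of fresh4 in the frame of pocket3 between 0.001 and 0.0065 m)) and x of spent1 in the frame of tray between -0.052 and 0.052 m and y of spent1 in the frame of tray between -0.077 and 0.077 m and z of spent1 in the frame of tray between 0 and 0.026 m and x of spent2 in the frame of tray between -0.052 and 0.052 m and y of spent2 in the frame of tray between -0.077 and 0.077 m and z of spent2 in the frame of tray between 0 and 0.026 m and x of spent3 in the frame of tray between -0.052 and 0.052 m and y of spent3 in the frame of tray between -0.077 and 0.077 m and z of spent3 in the frame of tray between 0 and 0.026 m and linear speed of each of fresh1, fresh2, fresh3, fresh4, spent1, spent2, spent3 below 0.02 m/s), for 0.2 s.
3. the loaded carrier stands at the imaging station (value of joint carrier between 0.287 and 0.295 m and velocity of joint carrier between -0.02 and 0.02 m/s and (angle between fresh1's own z axis and vertical below 0.12 rad or angle between fresh1's own z axis and vertical above 3.02 rad) and ((horizontal distance between fresh1 and pocket1 below 0.008 m and z of fresh1 in the frame of pocket1 between 0.001 and 0.0065 m) or (horizontal distance between fresh1 and pocket2 below 0.008 m and z of fresh1 in the frame of pocket2 between 0.001 and 0.0065 m) or (horizontal distance between fresh1 and pocket3 below 0.008 m and z of fresh1 in the frame of pocket3 between 0.001 and 0.0065 m)) and (angle between fresh2's own z axis and vertical below 0.12 rad or angle between fresh2's own z axis and vertical above 3.02 rad) and ((horizontal distance between fresh2 and pocket1 below 0.008 m and z of fresh2 in the frame of pocket1 between 0.001 and 0.0065 m) or (horizontal distance between fresh2 and pocket2 below 0.008 m and z of fresh2 in the frame of pocket2 between 0.001 and 0.0065 m) or (horizontal distance between fresh2 and pocket3 below 0.008 m and z of fresh2 in the frame of pocket3 between 0.001 and 0.0065 m)) and (angle between fresh3's own z axis and vertical below 0.12 rad or angle between fresh3's own z axis and vertical above 3.02 rad) and ((horizontal distance between fresh3 and pocket1 below 0.008 m and z of fresh3 in the frame of pocket1 between 0.001 and 0.0065 m) or (horizontal distance between fresh3 and pocket2 below 0.008 m and z of fresh3 in the frame of pocket2 between 0.001 and 0.0065 m) or (horizontal distance between fresh3 and pocket3 below 0.008 m and z of fresh3 in the frame of pocket3 between 0.001 and 0.0065 m)) and (angle between fresh4's own z axis and vertical below 0.12 rad or angle between fresh4's own z axis and vertical above 3.02 rad) and ((horizontal distance between fresh4 and pocket1 below 0.008 m and z of fresh4 in the frame of pocket1 between 0.001 and 0.0065 m) or (horizontal distance between fresh4 and pocket2 below 0.008 m and z of fresh4 in the frame of pocket2 between 0.001 and 0.0065 m) or (horizontal distance between fresh4 and pocket3 below 0.008 m and z of fresh4 in the frame of pocket3 between 0.001 and 0.0065 m)) and x of spent1 in the frame of tray between -0.052 and 0.052 m and y of spent1 in the frame of tray between -0.077 and 0.077 m and z of spent1 in the frame of tray between 0 and 0.026 m and x of spent2 in the frame of tray between -0.052 and 0.052 m and y of spent2 in the frame of tray between -0.077 and 0.077 m and z of spent2 in the frame of tray between 0 and 0.026 m and x of spent3 in the frame of tray between -0.052 and 0.052 m and y of spent3 in the frame of tray between -0.077 and 0.077 m and z of spent3 in the frame of tray between 0 and 0.026 m), for 0.2 s.
4. the door is shut on its catch (value of joint door between -0.05 and 0.035 rad), for 0.2 s.
At the end, for the whole second after the job is handed in: The carrier is within 4 mm of the imaging station and still, the door is within 0.035 rad of shut, every fresh slide lies flat on the floor of a pocket (centre within 8 mm of the pocket's), every spent slide is inside the tray, and all are at rest (all of step 3 and all of step 4 and linear speed of each of fresh1, fresh2, fresh3, fresh4, spent1, spent2, spent3 below 0.02 m/s); the robot touches nothing.
It fails at once if a bystander is moved more than 4 cm or knocked over (distance of any of pen, jar, reagent, beaker, dropper, timer from where it was at the start of the episode above 0.04 m or angle between any of jar, reagent, beaker, dropper, timer's own z axis and vertical above 0.7 rad).
Of fresh1, fresh2, fresh3, fresh4 only 2 to 3 are there at a start; the rules pass over those that are not, and their reading is None.
Of spent1, spent2, spent3 only 2 to 3 are there at a start; the rules pass over those that are not, and their reading is None.
At some moment in a run one of tray may be knocked a few centimetres aside while the robot is not near it.
Once in a run the grip may slacken for a moment while it holds something.
It also fails if it takes over 192 s, if anything falls off the work surface, if the arm or the gripper's body presses on something with over 40 N, if the wrist force passes 120 N, or if a joint passes its speed limit or range.

## Robot

A 6-joint arm with a two-finger parallel gripper is mounted at the origin on the work surface. World frame = base frame: x ahead of the robot, y to its left, z up, the work surface at z = 0. Lengths are in mm, angles in rad, forces in N, time in s.
With the tool pointing down it reaches from about 275 to 825 mm from the base axis. Payload 4.9 kg.
Tool frame: the origin (TCP) lies at the very end of the fingers, on their centre line; the grasp point (between the pads) lies 19 mm behind it; z points along the fingers, y is the line along which they close (so a half turn about z gives the same grasp; the last joint's range is limited). The gripper opens to 85 mm and grips with 20 to 120 N. Pads are 22 mm wide; open, the fingers measure 114 mm over their backs; the gripper's body (76 mm by 85 mm) begins 54 mm behind the grasp point. The pads swing forward as they close: fully open they stand 13 mm farther back than shut.
Start: joints at [-1.387, 0.326, -0.193, 1.052, 0, 1.437], TCP at [171.875, -522.473, 231.281] pointing down, gripper open.
Joint ranges: [-2.65, 2.65], [-0.97, 1.79], [-1.3, 1.35], [-1.93, 2.1], [-1.47, 1.37], [-3.14, 3.14]. Speed limits (rad/s): [2.57, 2.57, 3.14, 3.14, 3.14, 3.14].

## Interface

Orientations are given as [roll, pitch, yaw] about the fixed x, y, z axes, in that order (R = Rz(yaw) Ry(pitch) Rx(roll)).
In Python, from bench import bot, solve_ik, imaging gives the robot as it stands. Calls block until the motion is done:
- bot.move_ptp(position, orientation): joint-space move of the TCP to a pose.
- bot.movel(position, rot=None, max_speed=150, threshold=None): straight line of the TCP; rot=None keeps the orientation; max_speed is the mean speed in mm/s. With threshold (N) it stops when the force on the tool has changed by that much, and returns True; else False.
- bot.move_j(angles): joint-space move.
- bot.grip(opening, effort=None): opening from 0.0 (shut) to 1.0 (fully open); effort is the grip in N (None keeps the last); returns when the fingers have stopped.
- bot.dwell(seconds).
- solve_ik(position, orientation): joint angles nearest the present ones, or None.
- bot.get_state(): the state.
- imaging.capture(name): name is "scene" or "top"; returns the picture (384x512x3 uint8, blue, green, red); there is no depth.
- imaging.camera_model(name): a dict with "K" (3x3 intrinsics, pixels), "position" and "rotation" of the camera in the world. Camera axes: x right, y up, looking along -z (the intrinsics and any distortion apply to the point x, -y, -z); pixel columns grow to the right and rows downward; lengths in mm; the calibration is good to about 2 mm. A picture is of the moment at which its call begins. camera_model takes no time and is no camera call.
A pose or a line that the arm cannot do raises bot.IKError and nothing moves.
- bot.sign_off(): hands the job in; it is judged then, once.
The state is a dict: "t": time; "qpos": joint angles; "joint_velocities": joint speeds; "effort": joint torques, N m; "tcp_pos": TCP position; "orientation": TCP orientation; "contact_force": force on the tool from outside, world axes, zero at the start; "wrist_torque": the same for the moment, N m; "opening": opening from 0.0 (shut) to 1.0 (fully open); "gripper_force": force on a finger pad.
Only numpy, scipy, OpenCV 4.12 (cv2) and the standard library are available. Lean on these libraries where they do the work, as an engineer would, in place of code of your own. Each camera call takes 0.05 s, during which the arm holds its last target. There are 200 camera calls.

## Working session

There is one attempt and no reset: what is moved stays moved. The work goes in short steps, each a Python script; the robot and the scene stay as the last script left them, time stands still between calls to the robot, and variables do not carry over. Pictures are saved under pics/ and viewed, at most 14 in all, crops included, and the job is handed in when it is done.

```bash
ls; mkdir -p pics; python3 - <<'E'
from bench import bot, imaging
import cv2
for n in ("scene","top"):
    im=imaging.capture(n); cv2.imwrite(f"pics/{n}0.png",im)
    print(n,imaging.camera_model(n))
print(bot.get_state())
E
```

```text
pics
scene {'K': array([[493.90405396,   0.        , 261.53557147],
       [  0.        , 493.90405396, 193.03903527],
       [  0.        ,   0.        ,   1.        ]]), 'position': array([1246.83829465,  209.61973467, 1183.55291918]), 'rotation': array([0.54327943, 0.01668942, 1.77231865])}
top {'K': array([[411.13702216,   0.        , 254.95979406],
       [  0.        , 411.13702216, 188.67692499],
       [  0.        ,   0.        ,   1.        ]]), 'position': array([ 415.19194256,   86.18162184, 1104.78469171]), 'rotation': array([ 0.18073612, -0.02252669, -1.56295491])}
{'t': 0.1, 'qpos': array([-1.38718478e+00,  3.26881240e-01, -1.93472301e-01,  1.05206462e+00,
       -2.27074413e-07,  1.43657558e+00]), 'joint_velocities': array([ 0.00071732,  0.0013126 ,  0.00101868,  0.00057517, -0.00063161,
       -0.00054874]), 'effort': array([ 1.35406710e-03, -4.44239080e+01,  2.63037783e+01,  7.89992278e-03,
       -3.59794933e-05,  2.51127481e-06]), 'tcp_pos': array([ 171.77955382, -521.91530948,  230.57832747]), 'orientation': array([-3.13998538e+00, -2.16805193e-04,  3.17832115e-01]), 'contact_force': array([ 0.86509021, -0.2267825 ,  0.7619914 ]), 'wrist_torque': array([-0.00608376,  0.00832824,  0.03598119]), 'gripper_force': 0.0, 'opening': 0.9974180573452048}
```

View pics/scene0.png

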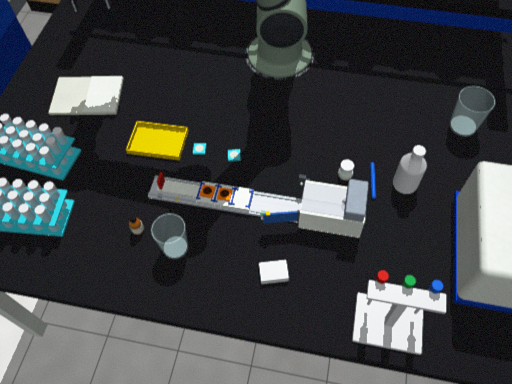

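View pics/top0.png

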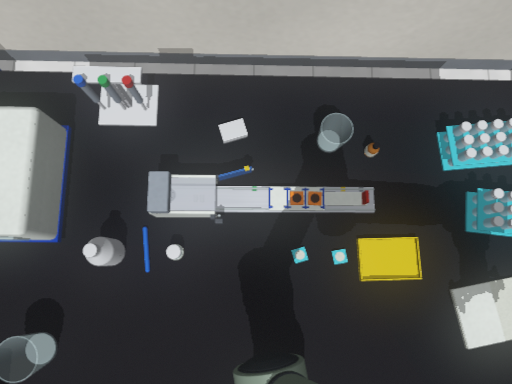

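```bash
cat > h.py <<'E'
import numpy as np, cv2
from scipy.spatial.transform import Rotation as R
from scipy.optimize import least_squares
from bench import bot, solve_ik, imaging
CM={n:imaging.camera_model(n) for n in ("scene","top")}
F=np.diag([1,-1,-1])
def proj(n,P):
    c=CM[n]; q=(np.atleast_2d(P)-c["position"])@R.from_euler("xyz",c["rotation"]).as_matrix()@F
    q=q@c["K"].T; return q[:,:2]/q[:,2:]
def ray(n,uv):
    c=CM[n]; d=np.linalg.inv(c["K"])@np.r_[uv,1.]
    return c["position"],R.from_euler("xyz",c["rotation"]).as_matrix()@F@d
def onz(n,uv,z):
    o,d=ray(n,uv); return o+d*(z-o[2])/d[2]
def tri(us,ut):
    f=lambda p: np.r_[proj("scene",p)[0]-us,proj("top",p)[0]-ut]
    s=least_squares(f,onz("top",ut,10)); return s.x,np.abs(s.fun).max()
HSV={"turq":((80,90,90),(100,255,255)),"orange":((3,120,60),(17,255,255)),"yellow":((22,150,80),(34,255,255)),"red":((172,120,60),(180,255,255)),"blue":((104,130,50),(120,255,255)),"green":((45,100,60),(75,255,255))}
def blobs(im,col,amin=6,close=0):
    h=cv2.cvtColor(im,cv2.COLOR_BGR2HSV); m=cv2.inRange(h,*HSV[col])
    if col=="red": m|=cv2.inRange(h,(0,120,60),(3,255,255))
    if close: m=cv2.morphologyEx(m,cv2.MORPH_CLOSE,np.ones((close,close)))
    out=[]
    for c in cv2.findContours(m,cv2.RETR_EXTERNAL,cv2.CHAIN_APPROX_NONE)[0]:
        f=np.zeros_like(m); cv2.drawContours(f,[c],-1,255,-1); M=cv2.moments(f,True)
        if M["m00"]>=amin: out.append((M["m10"]/M["m00"],M["m01"]/M["m00"],M["m00"],cv2.minAreaRect(c)))
    return out
E
python3 - <<'E'
from h import *
for n,b in (("scene",(120,110,380,250)),("top",(130,120,440,290))):
    im=cv2.imread(f"pics/{n}0.png"); x0,y0,x1,y1=b
    cv2.imwrite(f"pics/{n}c.png",cv2.resize(im[y0:y1,x0:x1],None,fx=2.5 if n=="top" else 3,fy=2.5 if n=="top" else 3,interpolation=cv2.INTER_CUBIC))
    for c in HSV:
        for q in blobs(im,c,close=3):
            if x0<q[0]<x1 and y0<q[1]<y1: print(n,c,np.round(q[:3],1),"rect",np.round(q[3][0],1),np.round(q[3][1],1),round(q[3][2],1))
E
```

```text
scene turq [233.3 154.4 154. ] rect [233.5 155. ] [12. 13.] 90.0
scene turq [198.9 148.5 156. ] rect [199.  148.5] [11. 14.] 90.0
scene orange [135.  223.6  85. ] rect [134.7 223.3] [ 9.7 11.7] 60.3
scene orange [224.1 193.7 152. ] rect [224.1 193.8] [13.3 11.7] 9.5
scene orange [207.  190.9 151. ] rect [207.  190.9] [13.3 11.6] 11.3
scene orange [160.7 179.9  25. ] rect [160.  179.8] [ 3.9 14.1] 9.5
scene yellow [267.5 212.6  17. ] rect [267.5 213. ] [4. 3.] 90.0
scene yellow [ 157.   139.9 1868. ] rect [156.8 139.9] [59.6 34.4] 7.0
scene red [160.3 180.1  84. ] rect [160.5 180.1] [ 6.7 15.9] 15.9
scene blue [279.9 217.2 315. ] rect [279.5 217. ] [ 9.8 33.9] 85.2
scene blue [231.4 201.7  13. ] rect [232.  201.4] [3.4 5.8] 31.0
scene blue [250.  197.9  26. ] rect [249.7 197.7] [ 2.9 18. ] 14.9
scene blue [234.2 190.7  16. ] rect [235. 192.] [8. 4.] 90.0
scene blue [215.8 193.1  34. ] rect [216.1 192.7] [ 5.1 17.7] 18.4
scene blue [198.8 190.9  28. ] rect [199.1 189.6] [ 3.1 17.7] 11.3
scene blue [372.6 179.6 199. ] rect [372.7 180. ] [36.1  5.6] 87.9
top turq [339.3 256.3 212. ] rect
[... 290 characters left out ...]
0
top orange [372.3 148.7  74. ] rect [372.6 148.5] [11.4  9. ] 39.8
top yellow [ 388.7  258.7 2713. ] rect [388.9 258.6] [43.3 63.6] 88.4
top yellow [342.8 188.4  13. ] rect [342.5 188.5] [3. 3.] 90.0
top yellow [246.3 167.4  18. ] rect [246. 168.] [4. 4.] 90.0
top red [364.9 197.1  69. ] rect [364.8 197. ] [11.9  5.8] 82.9
top blue [145.8 249.1 246. ] rect [145.8 249. ] [46.2  5.4] 86.4
top blue [322.7 198.   23. ] rect [322. 198.] [18.  2.] 90.0
top blue [305. 198.  27.] rect [305. 198.] [18.  4.] 90.0
top blue [286.8 197.6  30. ] rect [287.  197.5] [19.  4.] 90.0
top blue [269.3 197.9  25. ] rect [270.  197.5] [ 2. 19.] 0.0
top blue [233.  173.3 152. ] rect [235.3 172.7] [ 5.4 33.7] 75.3
```

View pics/scenec.png

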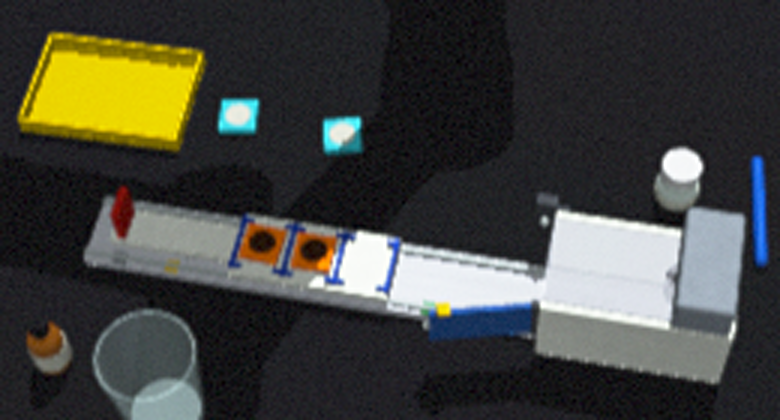

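View pics/topc.png

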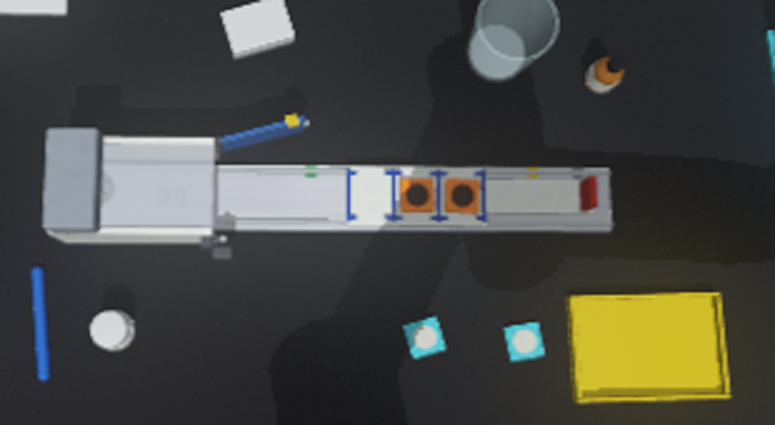

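```bash
python3 - <<'E'
from h import *
P={"freshA(right,scene199)":((198.9,148.5),(339.3,256.3)),"freshB":((233.3,154.4),(299.6,254.7)),
"spent_p1":((207,190.9),(314.2,198)),"spent_p2":((224.1,193.7),(296.1,197.9)),"tray":((156.8,139.9),(388.9,258.6)),
"rib0":((199,190.2),(322.4,198)),"rib1":((216,192.9),(305,198)),"rib3":((249.8,197.8),(269.5,197.8)),"cap":((267.5,212.6),(246.2,167.6)),"tab":((160.4,180.1),(364.6,197.6))}
for k,(s,t) in P.items():
    x,r=tri(np.array(s),np.array(t)); print(k,x.round(1),round(r,2),"top@z:",onz("top",t,8).round(1)[:2],onz("scene",s,8).round(1)[:2],"z30",onz("top",t,30).round(1)[:2],onz("scene",s,30).round(1)[:2])
# corners for tray & slide yaw
im={n:cv2.imread(f"pics/{n}0.png") for n in CM}
for c,z in (("turq",8),("yellow",18),("orange",32)):
  for n in CM:
    for q in blobs(im[n],c,100,close=3):
        bx=cv2.boxPoints(q[3]); w=np.array([onz(n,p,z)[:2] for p in bx]); e=w[1]-w[0]
        print(n,c,np.round(q[:2]),"ctr",w.mean(0).round(1),"yaw%90",round(np.degrees(np.arctan2(e[1],e[0]))%90,1),np.linalg.norm(np.diff(w,axis=0),axis=1).round(0))
E
```

```text
freshA(right,scene199) [ 436.9 -163.7    3.6] 0.48 top@z: [ 436.7 -161.5] [ 440.  -163.8] z30 [ 436.2 -156.6] [ 455.1 -156.8]
freshB [440.2 -57.9   6.1] 0.57 top@z: [440.  -56.3] [441.6 -59.1] z30 [439.5 -53.4] [456.7 -54.1]
spent_p1 [589.  -95.7  28.6] 0.55 top@z: [592.1 -97.7] [ 577.3 -102.7] z30 [588.5 -94.1] [589.8 -96.9]
spent_p2 [588.7 -47.5  28.6] 0.55 top@z: [591.8 -48.6] [577.1 -53.6] z30 [588.3 -45.9] [589.6 -48.7]
tray [ 432.  -295.2    6.3] 0.49 top@z: [ 431.7 -293.4] [ 433.  -296.1] z30 [ 431.4 -285.8] [ 448.2 -286.6]
rib0 [ 589.7 -118.3   26.2] 0.65 top@z: [ 592.3 -120.1] [ 579.3 -125.4] z30 [ 588.8 -115.9] [ 591.8 -119.1]
rib1 [589. -71.  26.] 0.35 top@z: [591.8 -72.7] [578.8 -76.4] z30 [588.3 -69.5] [591.3 -71. ]
rib3 [588.1  23.8  28.7] 0.35 top@z: [591.2  23.5] [576.4  19.5] z30 [587.7  24.8] [588.9  23. ]
cap [655.6  86.5  87.5] 0.36 top@z: [674.2  87.5] [612.8  76.6] z30 [669.   87.5] [624.7  79.1]
tab [ 589.  -226.1   44.7] 0.63 top@z: [ 594.8 -235.2] [ 567.7 -242. ] z30 [ 591.2 -228.8] [ 580.4 -233.6]
scene turq [ 39. 214.] ctr [ 725.6 -551. ] yaw%90 23.3 [153. 
[... 201 characters left out ...]
 [158. 263. 149.]
top turq [339. 256.] ctr [ 436.4 -161.5] yaw%90 11.6 [39. 38. 39.]
top turq [300. 255.] ctr [439.6 -55.9] yaw%90 18.6 [38. 38. 38.]
top turq [483. 214.] ctr [ 559.7 -572.9] yaw%90 0.7 [125. 132. 123.]
top turq [464. 153.] ctr [ 746.4 -549.4] yaw%90 5.8 [209. 130. 204.]
scene yellow [157. 140.] ctr [ 438.6 -292.7] yaw%90 14.0 [128. 186. 125.]
top yellow [389. 259.] ctr [ 432.1 -290.2] yaw%90 2.1 [170. 113. 167.]
scene orange [224. 194.] ctr [590.8 -48.1] yaw%90 6.0 [37. 37. 37.]
scene orange [207. 191.] ctr [590.8 -96.4] yaw%90 5.4 [37. 38. 36.]
top orange [314. 198.] ctr [588.3 -94.5] yaw%90 0.7 [35. 32. 34.]
top orange [296. 198.] ctr [589.1 -46.7] yaw%90 0.7 [35. 35. 34.]
```

```bash
python3 - <<'E'
from h import *
im=cv2.imread("pics/top0.png").astype(float).sum(2)
pts=[]
for c in list(range(228,284))+list(range(325,368)):
    col=im[200:222,c]; g=np.diff(cv2.GaussianBlur(col[:,None],(1,5),0)[:,0]); i=g.argmin(); 
    pts.append((c,200+i+.5, g[i]))
pts=np.array(pts); W=np.array([onz("top",p[:2],10)[:2] for p in pts])
for _ in range(4):
    f=np.polyfit(W[:,1],W[:,0],1); r=W[:,0]-np.polyval(f,W[:,1]); W=W[abs(r)<3]
print("x=a*y+b",f,"std",r.std(),len(W))
# upper edge
P2=[]
for c in range(228,368):
    col=im[176:196,c]; g=np.diff(cv2.GaussianBlur(col[:,None],(1,5),0)[:,0]); i=g.argmax(); P2.append(onz("top",(c,176+i+.5),10)[:2])
P2=np.array(P2)
for _ in range(5):
    f=np.polyfit(P2[:,1],P2[:,0],1); r=P2[:,0]-np.polyval(f,P2[:,1]); P2=P2[abs(r)<3]
print("upper",f,r.std(),len(P2))
print("hood corner", onz("top",(216.5,175),84), onz("scene",(120+548/3,110+212/3),84))
for p in ([589,-275,45],[589,4,30],[589,52,30],[589,-45,30],[437,-163,5],[440,-57,5],[432,-325,20],[432,-260,20],[589,70,45],[640,60,60],[640,60,110],[600,170,60]):
    for y in (90,-90):
        q=solve_ik(p,[np.pi,0,np.radians(y)]); print(p,y,None if q is None else np.round(q,2))
E
```

```text
x=a*y+b [-4.85766895e-03  5.53593247e+02] std 0.8735273089446532 99
upper [-1.87783268e-03  6.24369815e+02] 0.7699380903923485 139
hood corner [636.01404609 162.42016427  84.        ] [541.8660635  157.57002667  84.        ]
[589, -275, 45] 90 [-0.55  0.67 -0.13  0.77  0.    1.02]
[589, -275, 45] -90 [-0.55  0.67 -0.13  0.77  0.   -2.12]
[589, 4, 30] 90 [-0.12  0.6  -0.33  0.65  0.    1.45]
[589, 4, 30] -90 [-0.12  0.6  -0.33  0.65  0.   -1.69]
[589, 52, 30] 90 [-0.04  0.6  -0.32  0.65  0.    1.53]
[589, 52, 30] -90 [-0.04  0.6  -0.32  0.65  0.   -1.61]
[589, -45, 30] 90 [-0.2   0.6  -0.32  0.65  0.    1.37]
[589, -45, 30] -90 [-0.2   0.6  -0.32  0.65  0.   -1.77]
[437, -163, 5] 90 [-0.52  0.47 -0.68  0.42  0.    1.06]
[437, -163, 5] -90 [-0.52  0.47 -0.68  0.42  0.   -2.09]
[440, -57, 5] 90 [-0.3   0.44 -0.73  0.39  0.    1.28]
[440, -57, 5] -90 [-0.3   0.44 -0.73  0.39  0.   -1.87]
[432, -325, 20] 90 [-0.78  0.54 -0.47  0.56  0.    0.79]
[432, -325, 20] -90 [-0.78  0.54 -0.47  0.56  0.   -2.35]
[432, -260, 20] 90 [-0.69  0.49 -0.57  0.51  0.    0.88]
[432, -260, 20] -90 [-0.69  0.49 -0.57  0.51  0.   -2.26]
[589, 70, 45] 90 [-0.01  0.58 -0.3   0.68  0.    1.56]
[589, 70, 45] -90 [-0.01  0.58 -0.3   0.68  0.   -1.58]
[640, 60, 60] 90 [-0.02  0.64 -0.14  0.78  0.    1.55]
[640, 60, 60] -90 [-0.02  0.64 -0.14  0.78  0.   -1.59]
[640, 60, 110] 90 [-0.02  0.59 -0.1   0.89  0.    1.55]
[640, 60, 110] -90 [-0.02  0.59 -0.1   0.89  0.   -1.59]
[600, 170, 60] 90 [ 0.16  0.61 -0.2   0.76  0.    1.73]
[600, 170, 60] -90 [ 0.16  0.61 -0.2   0.76  0.   -1.41]
```

```bash
cat >> h.py <<'E'
D=lambda deg=90:[np.pi,0,np.radians(deg)]
def st(k="tcp_pos"): return np.round(bot.get_state()[k],2)
def cap(n,name=None,box=None,f=1):
    im=imaging.capture(n)
    if name:
        c=im if box is None else im[box[1]:box[3],box[0]:box[2]]
        cv2.imwrite(f"pics/{name}.png",cv2.resize(c,None,fx=f,fy=f,interpolation=cv2.INTER_CUBIC))
    return im
E
python3 - <<'E'
from h import *
bot.grip(0.0)
bot.move_ptp([590,-285,150],D())
bot.movel([590,-275,42],max_speed=200)
print("free",st(),st("contact_force"))
hit=bot.movel([590,-225,42],max_speed=20,threshold=2.5)
p=st(); print(hit,p,st("contact_force"),bot.get_state()["t"])
np.save("tab0.npy",p)
bot.movel([590,p[1]+48,42],max_speed=30)
print(st(),st("contact_force"))
bot.movel([590,p[1]+20,42],max_speed=100)
im=cap("top","push1",(210,170,390,270),4)
for c in ("red","blue","orange"): print(c,[np.round(q[:3],1) for q in blobs(im,c,close=3) if 130<q[0]<440 and 120<q[1]<290])
print(bot.get_state()["t"])
E
```

```text
free [ 590.43 -276.     43.  ] [-0.28 -0.66  0.36]
True [ 589.83 -238.43   41.74] [-0.27 -1.17  0.7 ] 5.0167
[ 590.24 -190.1    42.13] [ 0.03  0.02 -0.7 ]
red [array([346. , 196.8,  61. ])]
blue [array([145.8, 249.2, 244. ]), array([286.5, 206.5,   8. ]), array([268.8, 206.6,   9. ]), array([286.5, 188.8,   8. ]), array([268.4, 188.9,   7. ]), array([230.2, 173.8, 126. ])]
orange [array([295.7, 197.6, 172. ]), array([277.6, 197.6, 170. ]), array([372.3, 148.8,  76. ])]
7.2417
```

View pics/push1.png

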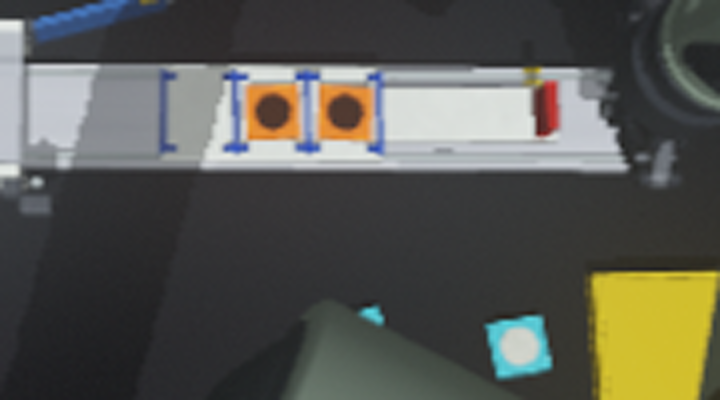

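```bash
python3 - <<'E'
from h import *
p=st(); bot.movel([590,p[1],130],max_speed=300)
bot.move_ptp([440,-110,60],D())
for o in (0.42,0.6):
    bot.grip(o)
    bot.movel([440,-110,30],max_speed=200); f=st("contact_force")
    hit=bot.movel([440,-110,-8],max_speed=20,threshold=3)
    print(o,hit,st(),f,st("contact_force"),st("opening"))
    bot.movel([440,-110,30],max_speed=200)
bot.movel([440,-110,130],max_speed=300)
bot.move_ptp([440,-300,250],D())
S=cap("scene","s1"); T=cap("top","t1")
for n,i in (("scene",S),("top",T)):
  for c in ("turq","orange","red","yellow","blue"): print(n,c,[np.round(q[:3],1).tolist() for q in blobs(i,c,close=3) if 110<q[0]<400 and 120<q[1]<290])
print(bot.get_state()["t"])
E
```

```text
0.42 True [ 439.96 -109.97   -0.99] [ 0.43 -0.36 -0.62] [-0.38  1.05  6.21] 0.42
0.6 True [ 440.01 -110.01   -3.22] [ 0.26 -0.49  0.66] [-1.43 -0.04  5.75] 0.6
scene turq [[233.6, 154.5, 161.0], [199.0, 148.5, 155.0]]
scene orange [[135.0, 223.6, 87.0], [241.8, 196.5, 154.0], [224.7, 193.7, 153.0]]
scene red [[382.1, 276.0, 136.0], [177.7, 181.8, 80.0]]
scene yellow [[267.5, 212.5, 16.0], [156.9, 139.9, 1871.0]]
scene blue [[279.9, 217.1, 324.0], [214.8, 199.6, 9.0], [249.9, 202.5, 16.0], [268.1, 200.1, 27.0], [252.4, 191.7, 9.0], [233.2, 196.6, 29.0], [217.5, 188.6, 16.0], [372.6, 180.0, 199.0]]
top turq [[339.3, 256.3, 212.0], [299.5, 254.8, 213.0]]
top orange [[295.9, 197.9, 171.0], [278.0, 197.8, 172.0], [372.4, 148.7, 75.0]]
top red [[346.0, 196.8, 61.0]]
top yellow [[388.8, 258.7, 2706.0], [343.1, 187.9, 7.0], [246.3, 167.3, 17.0]]
top blue [[145.7, 249.1, 245.0], [286.6, 206.6, 8.0], [268.7, 206.5, 11.0], [230.5, 173.8, 130.0]]
14.7583
```

```bash
cat >> h.py <<'E'
def avg(s,t,z):  # mean of both cameras' intersections with plane z
    return (onz("scene",s,z)+onz("top",t,z))[:2]/2
def pick(xy,yaw,z,up=75):
    bot.grip(0.65,40); bot.move_ptp([*xy,up],D(yaw)); bot.movel([*xy,z+12],max_speed=200)
    hit=bot.movel([*xy,z],max_speed=40,threshold=6); bot.grip(0.2); print("pick",hit,st(),"open",st("opening"),st("gripper_force"))
    bot.movel([*xy,up],max_speed=150); print("held",st("opening"),st("gripper_force"),bot.get_state()["t"])
def place(xy,yaw,z,up=75,op=0.6):
    bot.movel([*xy,up],D(yaw),max_speed=250); print("over",st("opening"),st("gripper_force"))
    bot.movel([*xy,z+12],max_speed=200); hit=bot.movel([*xy,z],max_speed=25,threshold=5)
    print("place",hit,st(),st("contact_force"),st("opening")); bot.grip(op); bot.movel([*xy,up],max_speed=200); print(bot.get_state()["t"])
E
python3 - <<'E'
from h import *
for s,t in (((224.7,193.7),(295.9,197.9)),((241.8,196.5),(278,197.8))): print(tri(np.array(s),np.array(t)),avg(s,t,30))
a=avg((224.7,193.7),(295.9,197.9),32)
pick(a,90,26.5)
place([432,-258],90,9)
E
```

```text
(array([588.56986814, -46.35422068,  28.84299203]), np.float64(0.34007271583161014)) [588.76028541 -46.18911588]
(array([588.28488766,   1.37819537,  28.76114881]), np.float64(0.2923186747486852)) [588.51172096   1.51437171]
pick False [589.52 -45.82  26.97] open 0.4 40.1
held 0.4 39.84 17.85
over 0.4 39.84
place False [ 431.92 -258.03    8.98] [0.54 0.05 0.04] 0.4
20.9
```

```bash
python3 - <<'E'
from h import *
pick(avg((241.8,196.5),(278,197.8),32),90,26.5)
T=cap("top"); q=max(blobs(T,"yellow",close=3),key=lambda q:q[2]); print("tray",np.round(q[:3],1),onz("top",q[3][0],10).round(1)); print("orange",[np.round(b[:3],1).tolist() for b in blobs(T,"orange",20)],"turq",[np.round(b[:2],1).tolist() for b in blobs(T,"turq",20)])
dx=onz("top",q[3][0],10)[:2]-onz("top",(388.9,258.6),10)[:2]; print("shift",dx.round(1))
if np.linalg.norm(dx)<15:
    place([432+dx[0],-328+dx[1]],90,9)
    bot.move_ptp([440,-300,250],D())
    S=cap("scene","s2"); T=cap("top","t2",(210,170,440,290),3.2)
    for n,i in (("scene",S),("top",T)):
      for c in ("turq","orange","red","blue","yellow"): print(n,c,[np.round(q[:3],1).tolist() for q in blobs(i,c,close=3) if 110<q[0]<400 and 120<q[1]<290])
E
```

```text
pick False [589.35   1.81  27.03] open 0.4 40.11
held 0.41 39.84 23.8583
tray [ 388.7  258.7 2709. ] [ 431.7 -292.8   10. ]
orange [[375.0, 258.0, 169.0], [372.4, 148.7, 73.0]] turq [[483.1, 214.0], [496.2, 145.3], [478.2, 133.8], [493.9, 132.7], [508.4, 131.7], [463.5, 153.0]]
shift [-0. -0.]
over 0.4 39.84
place False [ 431.9  -327.99    8.98] [-0.32 -0.59  0.52] 0.4
27.3583
scene turq [[233.6, 154.5, 161.0], [199.0, 148.5, 155.0]]
scene orange [[135.0, 223.6, 87.0], [168.7, 142.1, 109.0], [146.1, 138.4, 108.0]]
scene red [[382.2, 276.1, 137.0], [177.7, 181.8, 80.0]]
scene blue [[279.8, 217.1, 321.0], [249.9, 202.5, 16.0], [268.1, 200.3, 27.0], [252.4, 191.7, 9.0], [233.3, 196.3, 30.0], [216.7, 192.3, 27.0], [372.6, 179.8, 195.0]]
scene yellow [[267.5, 212.5, 16.0], [157.0, 139.9, 1869.0]]
top turq [[339.3, 256.3, 212.0], [299.5, 254.8, 213.0]]
top orange [[375.0, 258.0, 169.0], [372.4, 148.7, 75.0]]
top red [[346.0, 196.8, 61.0]]
top blue [[145.7, 249.1, 247.0], [286.8, 206.6, 9.0], [269.0, 206.5, 10.0], [230.7, 173.8, 132.0]]
top yellow [[388.7, 258.7, 2705.0], [246.3, 167.3, 17.0]]
```

View pics/t2.png

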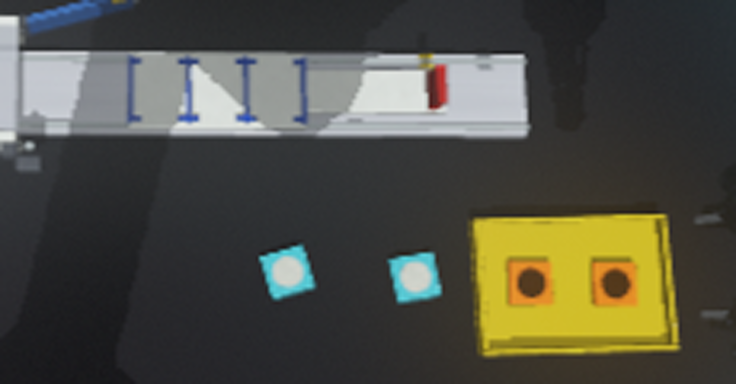

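```bash
python3 - <<'E'
from h import *
A=avg((199,148.5),(339.3,256.3),6); B=avg((233.6,154.5),(299.5,254.8),6); print(A,B)
pick(A,101,2.5)
place([588.7,-45.3],90,27.2,up=80)
T=cap("top","t3",(210,170,390,290),4)
E
```

```text
[ 437.61440231 -163.06287945] [440.07866419 -57.46654477]
pick False [ 437.79 -163.12    2.91] open 0.4 39.73
held 0.4 39.82 31.1667
over 0.4 39.82
place False [588.69 -45.26  27.19] [ 0.14 -0.19 -0.3 ] 0.4
33.7917
```

```bash
python3 - <<'E'
from h import *
B=avg((233.6,154.5),(299.5,254.8),6)
pick(B,107,2.5)
place([588.7,2.6],90,27.2,up=80)
bot.move_ptp([440,-100,250],D())
bot.move_ptp([440,-300,250],D())
S=cap("scene","s4",(140,130,320,250),4); T=cap("top","t4",(210,170,390,290),4)
for n,i in (("scene",S),("top",T)):
  for c in ("turq","orange","red","yellow"): print(n,c,[np.round(q[:3],1).tolist() for q in blobs(i,c,close=3) if 110<q[0]<400 and 120<q[1]<290])
  t=[q[:2] for q in blobs(i,"turq",close=3) if 110<q[0]<400 and 120<q[1]<290]
  print([onz(n,q,30).round(1).tolist() for q in t])
E
```

```text
pick False [440.3  -57.51   2.98] open 0.4 39.59
held 0.4 39.83 36.5833
over 0.41 39.82
place False [588.68   2.63  27.16] [-0.22  0.4  -0.44] 0.41
39.0833
scene turq [[242.3, 197.1, 160.0], [225.1, 194.2, 159.0]]
scene orange [[135.0, 223.6, 87.0], [179.3, 183.6, 7.0], [168.8, 142.1, 106.0], [146.0, 138.4, 109.0]]
scene red [[382.1, 276.1, 139.0], [177.7, 181.7, 79.0]]
scene yellow [[267.5, 212.5, 16.0], [157.0, 139.9, 1868.0]]
[[590.6, 2.6, 30.0], [590.5, -45.6, 30.0]]
top turq [[295.0, 197.0, 169.0], [277.0, 197.0, 169.0]]
top orange [[375.0, 258.0, 168.0], [372.4, 148.7, 74.0]]
top red [[346.0, 196.8, 61.0]]
top yellow [[388.7, 258.7, 2714.0], [343.1, 187.9, 7.0], [246.3, 167.3, 17.0]]
[[590.6, -43.0, 30.0], [590.1, 4.9, 30.0]]
```

View pics/t4.png

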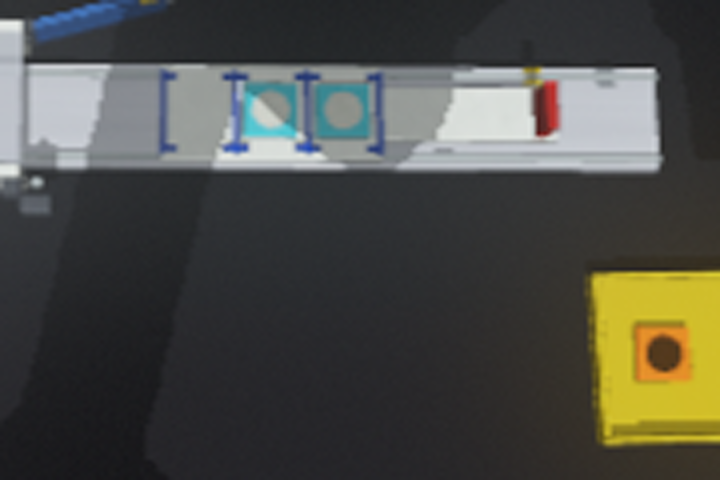

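View pics/s4.png

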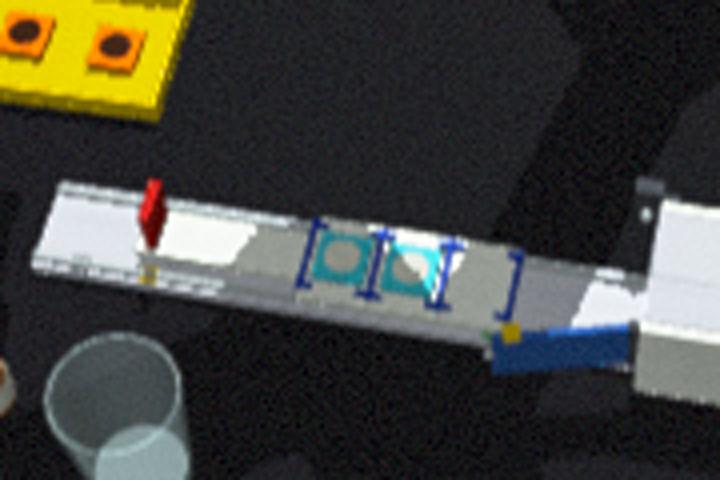

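```bash
python3 - <<'E'
from h import *
y0=np.load("tab0.npy")[1]; bot.grip(0.0)
bot.move_ptp([590,-210,110],D()); bot.movel([590,-205,42],max_speed=150)
bot.dwell(0.2)
hit=bot.movel([590,-170,42],max_speed=20,threshold=2.5); p=st(); print(hit,p,"travel",p[1]-y0,st("contact_force"))
ref=y0  # earlier touch, travel 0
h1=bot.movel([590,p[1]+12,42],max_speed=20,threshold=25)
h2=bot.movel([590,y0+280,42],max_speed=70,threshold=25)
h3=bot.movel([590,y0+289,42],max_speed=20,threshold=25); print(h1,h2,h3,st(),st("contact_force"))
bot.dwell(0.3); bot.movel([590,y0+265,42],max_speed=100)
T=cap("top","t5",(130,130,310,250),4)
for c in ("red","turq","yellow"): print(c,[np.round(q[:3],1).tolist() for q in blobs(T,c) if 110<q[0]<430 and 120<q[1]<290])
for q in blobs(T,"red",20): print(onz("top",q[:2],55), "before",onz("top",(346,196.8),55))
print(bot.get_state()["t"])
E
```

```text
True [ 589.8  -188.39   41.72] travel 50.04000000000002 [-0.09 -1.55  0.94]
False False False [590.43  51.18  42.12] [-0.27 -0.04 -0.82]
red []
turq []
yellow [[388.7, 258.7, 2705.0], [246.3, 167.3, 17.0]]
[898.86331597 413.23348449  55.        ] before [ 588.60871174 -172.89301118   55.        ]
49.5333
```

View pics/t5.png

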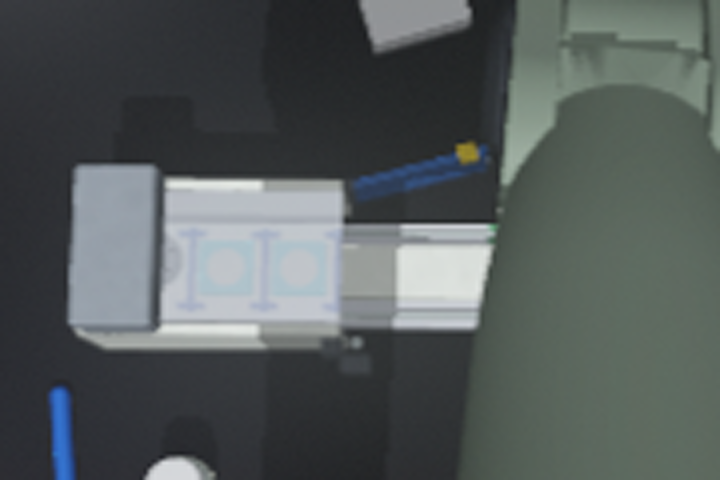

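```bash
python3 - <<'E'
from h import *
y0=np.load("tab0.npy")[1]
hit=bot.movel([590,y0+296,42],max_speed=20,threshold=2.5); p=st(); print("imaging travel",hit,p[1]-y0)
bot.movel([590,p[1]-15,42],max_speed=100)
print("tip",onz("top",(251.8,168.7),82),"cap",avg((267.5,212.5),(246.3,167.3),84),"timer",onz("top",(234,131),22),"catch post",onz("top",(216.5,217),40),onz("scene",(120+548/3,110+200/3),40))
H=np.array([635,160.]); c=avg((267.5,212.5),(246.3,167.3),84)-H; print("theta",np.arctan2(-c[1],-c[0]),np.linalg.norm(c))
print(bot.get_state()["t"])
E
```

```text
imaging travel True 290.92
tip [654.02981618  73.07519381  82.        ] cap [655.2870466   86.14519671] timer [773.54136833 122.14802307  22.        ] catch post [534.07981251 162.96135369  40.        ] [500.73838645 153.42189424  40.        ]
theta 1.8388726821951713 76.5904447611387
51.025
```

```bash
python3 - <<'E'
from h import *
H=np.array([635,160.]); rho=62; Z=50
def c(th,gap=0):
    d=np.array([-np.cos(th),-np.sin(th)]); n=np.array([-d[1],d[0]])
    return [*(H+rho*d+n*(3+gap+14.5*abs(n[0])+11*abs(n[1]))),Z]
p=st(); bot.movel([p[0],p[1],130],max_speed=200)
s=c(1.86,14); print(s); bot.movel([s[0],s[1],130],max_speed=200)
print("descend",bot.movel(s,max_speed=100,threshold=8),st())
for th in np.arange(1.8,0.14,-0.16):
    if bot.movel(c(th),max_speed=90,threshold=15): print("stop",th,st(),st("contact_force")); break
e=c(0.12); bot.movel(e,max_speed=60,threshold=15); print(st(),st("contact_force"))
hit=bot.movel([e[0],e[1]+22,Z],max_speed=20,threshold=15); print(hit,st(),st("contact_force"))
bot.dwell(0.2); p=st(); bot.movel([p[0],p[1]-25,Z],max_speed=80); p=st(); bot.movel([p[0],p[1],150],max_speed=200)
bot.move_ptp([440,-100,250],D()); bot.move_ptp([440,-300,250],D())
T=cap("top","t6",(130,130,310,250),4); S=cap("scene","s6",(130,110,390,250),3)
for c in ("red","turq","yellow","orange"): print(c,[np.round(q[:3],1).tolist() for q in blobs(T,c) if 110<q[0]<430 and 120<q[1]<290])
print(bot.get_state()["t"])
E
```

```text
[np.float64(685.3032086514745), np.float64(110.28116534216866), 50]
descend False [685.92 110.27  50.76]
[575.12 137.39  49.98] [ 0.08 -0.28  0.42]
True [574.51 148.18  49.65] [ 0.95 -0.71  1.54]
red [[253.5, 196.0, 24.0]]
turq []
yellow [[388.7, 258.7, 2709.0], [216.1, 206.3, 13.0]]
orange [[401.2, 258.0, 168.0], [375.0, 258.0, 169.0], [372.4, 148.7, 74.0]]
60.675
```

View pics/t6.png

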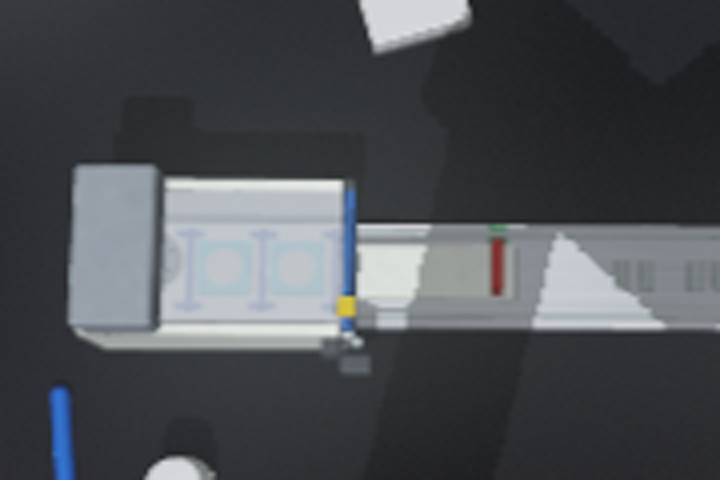

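View pics/s6.png

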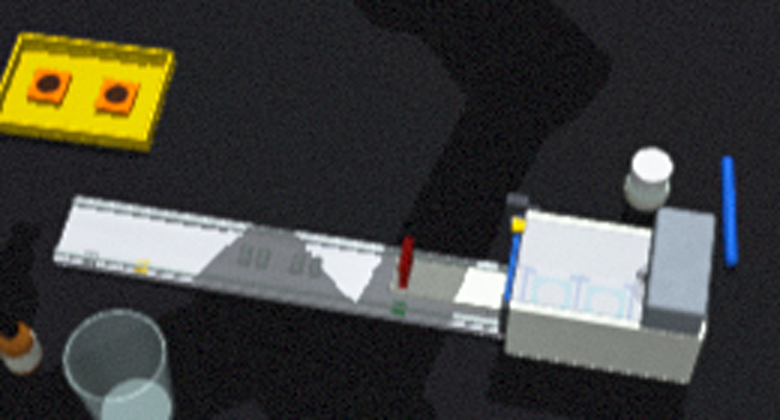

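```bash
python3 - <<'E'
from h import *
bot.move_ptp([575,115,150],D()); bot.movel([575,120,50],max_speed=150); bot.dwell(.2)
print(bot.movel([575,160,50],max_speed=15,threshold=2.5),st())
print(bot.movel([575,160,50],max_speed=15,threshold=20),st())
bot.movel([575,122,50],max_speed=80); bot.movel([575,122,150],max_speed=200); bot.move_ptp([440,-60,250],D())
bot.dwell(.5); print(bot.get_state()["t"]); print(bot.sign_off())
E
```

```text
True [574.63 148.42  49.58]
True [574.05 148.07  49.1 ]
68.1917
the job is handed in; nothing more can be done
None
```

The job is handed in at 68 s: both spent slides are in the tray, both fresh slides lie flat in pockets 1 and 2, the carrier is clicked in at imaging (measured travel 290.9 mm), and the hood door is shut on its catch. I have not seen the judge's result.

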